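# Find and release the latched mode key

### The arm

A 7-joint arm with a two-finger parallel gripper is mounted at the origin on a cart in front of the work surface, level with it; the furniture and walls round the work are solid. World frame = base frame: x ahead of the robot, y to its left, z up, the work surface at z = 0. Lengths are in m, angles in rad, forces in N, time in s.
With the tool pointing down it reaches from about 0.425 to 0.875 m from the base axis. Payload 4.7 kg.
Tool frame: the origin (TCP) lies at the centre of the arm's flange, where the gripper is bolted on; the fingertips stand 182 mm ahead of it and the grasp point (between the pads) lies ahead of it (ctrl.hold_point_z is the z of the grasp point in the tool frame, in m); z points along the fingers, y is the direction in which the jaws open and shut (so a half turn about z gives the same grasp; the last joint's range is limited). The gripper opens to 87 mm and grips with 3 to 60 N. Pads are 19 mm wide; open, the fingers measure 117 mm over their backs; the gripper's body (75 mm by 190 mm) begins 51 mm behind the grasp point.
Start: joints at [-1.2, 0.321, -0.07, 1.45, 0.023, 1.371, -0.057], TCP at [0.227, 0.609, 0.405] pointing down, gripper open.
Joint ranges: [-2.86, 2.86], [-0.3, 2.09], [-1.38, 1.24], [0.06, 2.45], [-1.56, 4.7], [0.09, 2.05], [-2.69, 2.69]. Speed limits (rad/s): [2.57, 2.57, 3.14, 3.14, 3.14, 3.14, 3.14].

### API

Orientations are given as a rotation vector (axis times angle).
In Python, from bench import get_state, imaging, workorder, ctrl gives the robot as it stands.
- The arm moves only by the tool step_arm, never from a script. Its argument "increments" is a list of rows, each an object of numbers: "claw": the opening, from 0 (shut) to 1 (fully open); "tx", "ty", "tz": the shift along the tool's x, y, z in m; "spin": the turn about the tool's z in degrees. A call has 1 to 8 rows; each row is the pose to reach, as a shift and turn from the pose commanded when the call began, along the tool's axes at that moment; what a row does not reach only later rows make up. A row lasts 1/12 s, in which the tool goes at most 41.7 mm and 7.16 degrees, less where a joint would pass 70% of its speed; a pose out of reach is approached as far as the arm can. A call with a gripper value outside its range is refused whole. The fingers move at their own pace and stop on an object; "force" is the grip in N (left out, the last holds). Time passes only in rows, so rows that repeat a pose let the fingers close. It gives the time, the measured TCP pose, the force and the opening at its end, in the units of the state.
- get_state(): the state, without advancing time (a new reading comes with each control period).
- imaging.get_image(name): name is "scene" or "top"; returns the picture (384x512x3 uint8, blue, green, red); there is no depth.
- imaging.camera_params(name): a dict with "intrinsics" (3x3 intrinsics, pixels), "camera_from_world" (4x4, takes a point from world to camera coordinates). Camera axes: x right, y down, z forward; pixel columns grow to the right and rows downward; lengths in m; the calibration is good to about 2 mm. A picture is of the moment at which its call begins. camera_params takes no time and is no camera call.
- workorder.close_job(): hands the job in, once; it reports no verdict.
The state is a dict: "time": time; "joint_positions": joint angles; "qd": joint speeds; "joint_torque": joint torques, N m; "position": TCP position; "tool_rot": TCP orientation; "ft_force": force on the tool from outside, world axes, zero at the start; "torque": the same for the moment, N m; "grip_width": opening from 0.0 (shut) to 1.0 (fully open).
Only numpy, scipy, OpenCV 4.12 (cv2) and the standard library are available. Lean on these libraries where they do the work, as an engineer would, in place of code of your own. Each camera call takes 0.05 s, during which the arm holds its last target. There are 200 camera calls.

### The job

One of the four mode keys on the selector box has been left latched down. Tap all four keys lightly with a fingertip, one after another from the left end of the row to the right end as the robot sees it, then press the latched key in so that it lets go and comes up level with the others. Do not push any of the other keys well in, and leave the things standing round the box where they are.

Things in the scene. Friction and masses are not known exactly. Their poses are not given: they have to be found in the camera images.
- box: Grey selector box, 95 x 225 mm and 45 mm high, fixed to the worktop, with four identical square white keys in one row across it. Origin: centre of its underside; x points away from the robot, y along the row to the left, z up (turned by up to 0.35 rad). Key centres lie at box x = 0 and box y = +72, +24, -24 and -72 mm (left to right). Its flat aluminium panel is at z = 45 mm.
- key_a_base: Mount of one of the four keys with its low black frame (36 x 36 mm, 2.5 mm high), fixed in the box. Origin: on the panel (45 mm above the worktop) under the centre of the key; axes as the box. The four keys change places from run to run, so read from the position which of the four places this one has.
- key_a_top (a point): Centre of the top face of that key's cap (26 x 26 mm, flat, moving straight down). A free key stands 16 mm above the panel, begins to give at 3 N, stiffens by 1 N per mm to its stop 9 mm down (12 N) and springs back. The latched key is caught 4 mm down (top 12 mm above the panel); it does not give below about 7 N. Pushed 3 mm deeper (about 10 N; its stop is 5 mm deeper, 12 N) the catch lets go and it comes up when the finger leaves. Exactly one key is latched.
- key_b_base: As key_a_base, for another of the four identical keys.
- key_b_top (a point): As key_a_top, for the key on this mount.
- key_c_base: As key_a_base, for another of the four identical keys.
- key_c_top (a point): As key_a_top, for the key on this mount.
- key_d_base: As key_a_base, for another of the four identical keys.
- key_d_top (a point): As key_a_top, for the key on this mount.
- petri: Petri dish, 66 mm across, 16 mm high, loose, beyond the left end of the box. Origin: centre of its underside.
- tape: Roll of tape lying flat, 66 mm across, 19 mm high, loose, beyond the right end of the box. Origin: centre of its underside.
- marker: Marker pen, 132 mm long, 13 mm thick, loose, lying along the robot's side of the box. Origin: centre of its underside.

How it is judged:
On the way, in this order (a step that is already met when the one before it is completed fails the run):
1. the leftmost key is tapped, the latched key being still latched (not ((distance of key_a_top from where it was at the start of the episode above 0.003 m and z of key_a_top in the frame of key_a_base above 0.0148 m) or (distance of key_b_top from where it was at the start of the episode above 0.003 m and z of key_b_top in the frame of key_b_base above 0.0148 m) or (distance of key_c_top from where it was at the start of the episode above 0.003 m and z of key_c_top in the frame of key_c_base above 0.0148 m) or (distance of key_d_top from where it was at the start of the episode above 0.003 m and z of key_d_top in the frame of key_d_base above 0.0148 m)) and ((y of key_a_base in the frame of box between 0.062 and 0.082 m and contact force between the fingers and key_a_base above 0.4 N) or (y of key_b_base in the frame of box between 0.062 and 0.082 m and contact force between the fingers and key_b_base above 0.4 N) or (y of key_c_base in the frame of box between 0.062 and 0.082 m and contact force between the fingers and key_c_base above 0.4 N) or (y of key_d_base in the frame of box between 0.062 and 0.082 m and contact force between the fingers and key_d_base above 0.4 N))), for 0.04 s.
2. the second key is tapped, the latched key being still latched (not ((distance of key_a_top from where it was at the start of the episode above 0.003 m and z of key_a_top in the frame of key_a_base above 0.0148 m) or (distance of key_b_top from where it was at the start of the episode above 0.003 m and z of key_b_top in the frame of key_b_base above 0.0148 m) or (distance of key_c_top from where it was at the start of the episode above 0.003 m and z of key_c_top in the frame of key_c_base above 0.0148 m) or (distance of key_d_top from where it was at the start of the episode above 0.003 m and z of key_d_top in the frame of key_d_base above 0.0148 m)) and ((y of key_a_base in the frame of box between 0.014 and 0.034 m and contact force between the fingers and key_a_base above 0.4 N) or (y of key_b_base in the frame of box between 0.014 and 0.034 m and contact force between the fingers and key_b_base above 0.4 N) or (y of key_c_base in the frame of box between 0.014 and 0.034 m and contact force between the fingers and key_c_base above 0.4 N) or (y of key_d_base in the frame of box between 0.014 and 0.034 m and contact force between the fingers and key_d_base above 0.4 N))), for 0.04 s.
3. the third key is tapped, the latched key being still latched (not ((distance of key_a_top from where it was at the start of the episode above 0.003 m and z of key_a_top in the frame of key_a_base above 0.0148 m) or (distance of key_b_top from where it was at the start of the episode above 0.003 m and z of key_b_top in the frame of key_b_base above 0.0148 m) or (distance of key_c_top from where it was at the start of the episode above 0.003 m and z of key_c_top in the frame of key_c_base above 0.0148 m) or (distance of key_d_top from where it was at the start of the episode above 0.003 m and z of key_d_top in the frame of key_d_base above 0.0148 m)) and ((y of key_a_base in the frame of box between -0.034 and -0.014 m and contact force between the fingers and key_a_base above 0.4 N) or (y of key_b_base in the frame of box between -0.034 and -0.014 m and contact force between the fingers and key_b_base above 0.4 N) or (y of key_c_base in the frame of box between -0.034 and -0.014 m and contact force between the fingers and key_c_base above 0.4 N) or (y of key_d_base in the frame of box between -0.034 and -0.014 m and contact force between the fingers and key_d_base above 0.4 N))), for 0.04 s.
4. the rightmost key is tapped, the latched key being still latched (not ((distance of key_a_top from where it was at the start of the episode above 0.003 m and z of key_a_top in the frame of key_a_base above 0.0148 m) or (distance of key_b_top from where it was at the start of the episode above 0.003 m and z of key_b_top in the frame of key_b_base above 0.0148 m) or (distance of key_c_top from where it was at the start of the episode above 0.003 m and z of key_c_top in the frame of key_c_base above 0.0148 m) or (distance of key_d_top from where it was at the start of the episode above 0.003 m and z of key_d_top in the frame of key_d_base above 0.0148 m)) and ((y of key_a_base in the frame of box between -0.082 and -0.062 m and contact force between the fingers and key_a_base above 0.4 N) or (y of key_b_base in the frame of box between -0.082 and -0.062 m and contact force between the fingers and key_b_base above 0.4 N) or (y of key_c_base in the frame of box between -0.082 and -0.062 m and contact force between the fingers and key_c_base above 0.4 N) or (y of key_d_base in the frame of box between -0.082 and -0.062 m and contact force between the fingers and key_d_base above 0.4 N))), for 0.04 s.
5. the latched key has let go: all four keys are up (z of key_a_top in the frame of key_a_base above 0.0148 m and z of key_b_top in the frame of key_b_base above 0.0148 m and z of key_c_top in the frame of key_c_base above 0.0148 m and z of key_d_top in the frame of key_d_base above 0.0148 m and ((distance of key_a_top from where it was at the start of the episode above 0.003 m and z of key_a_top in the frame of key_a_base above 0.0148 m) or (distance of key_b_top from where it was at the start of the episode above 0.003 m and z of key_b_top in the frame of key_b_base above 0.0148 m) or (distance of key_c_top from where it was at the start of the episode above 0.003 m and z of key_c_top in the frame of key_c_base above 0.0148 m) or (distance of key_d_top from where it was at the start of the episode above 0.003 m and z of key_d_top in the frame of key_d_base above 0.0148 m))), for 0.2 s.
At the end, for the whole second after the job is handed in: All four key tops stand within about 1 mm of their full height (16 mm above the panel), the key that was latched having come up by more than 3 mm; petri dish, tape roll and marker lie within 12 mm of where they were (all of step 5 and distance of each of petri, tape, marker from where it was at the start of the episode below 0.012 m); the robot touches nothing.
It fails at once if a key that was not latched is pushed in by more than 7 mm (distance of any of key_a_top, key_b_top, key_c_top, key_d_top from where it was at the start of the episode above 0.007 m).
It fails at once if a thing beside the box is shifted by more than 20 mm (distance of any of petri, tape, marker from where it was at the start of the episode above 0.02 m).
It fails at once if a key is rammed with more than 40 N (contact force between the fingers and key_a_base above 40 N or contact force between the fingers and key_b_base above 40 N or contact force between the fingers and key_c_base above 40 N or contact force between the fingers and key_d_base above 40 N).
It also fails if it takes over 48 s, if anything falls off the work surface, if the arm or the gripper's body presses on something with over 40 N, if the wrist force passes 120 N, or if a joint passes its speed limit or range.

## Working session

There is one attempt and no reset: what is moved stays moved. The work goes in short steps, Python scripts to look and compute and a tool call to move; the robot and the scene stay as the last step left them, time stands still between calls to the robot, and variables do not carry over. Pictures are saved under pics/ and viewed, on a budget of 10 in all, crops included, one or two more only if the job needs it, and the job is handed in when it is done.

Besides the shell and the picture viewer there is one more tool, called after "Request:" in YAML: its name, and indented under it one key for each argument. step_arm: Moves the arm, as the interface text tells. Its arguments: {"type":"object","properties":{"increments":{"type":"array"},"force":{"type":"number"}},"required":["increments"]}

```bash
mkdir -p pics
python3 - <<'E'
from bench import get_state, imaging, ctrl
import cv2,numpy as np
s=get_state();print({k:np.round(v,4) for k,v in s.items()},ctrl.hold_point_z)
for n in("scene","top"):
    cv2.imwrite(f"pics/{n}0.png",imaging.get_image(n));p=imaging.camera_params(n);print(n,np.round(p["intrinsics"],1),np.round(p["camera_from_world"],3))
E
```

```text
{'time': np.float64(0.0), 'joint_positions': array([-1.1999,  0.3218, -0.0701,  1.4517,  0.0226,  1.3708, -0.0569]), 'qd': array([ 0.0003,  0.0011, -0.0006,  0.0001,  0.0001,  0.0012,  0.001 ]), 'joint_torque': array([-1.20000e-03, -4.91283e+01, -4.04600e-01, -3.12527e+01,
       -6.39000e-02,  4.39000e-02,  2.00000e-04]), 'position': array([0.227 , 0.6089, 0.4037]), 'tool_rot': array([-5.5740e-01, -3.0915e+00,  3.0000e-03]), 'ft_force': array([0.7768, 0.7808, 0.9153]), 'torque': array([ 0.0343, -0.0223, -0.0281]), 'grip_width': np.float64(0.9982)} 0.1635
scene [[455.2   0.  258.4]
 [  0.  455.2 186.7]
 [  0.    0.    1. ]] [[-0.608 -0.794 -0.018  0.385]
 [-0.401  0.327 -0.856  0.247]
 [ 0.685 -0.513 -0.517  0.617]
 [ 0.     0.     0.     1.   ]]
top [[399.6   0.  252.1]
 [  0.  399.6 191.3]
 [  0.    0.    1. ]] [[ 0.019 -1.     0.003  0.067]
 [-0.989 -0.019 -0.145  0.541]
 [ 0.145  0.    -0.989  0.856]
 [ 0.     0.     0.     1.   ]]
```

View pics/scene0.png

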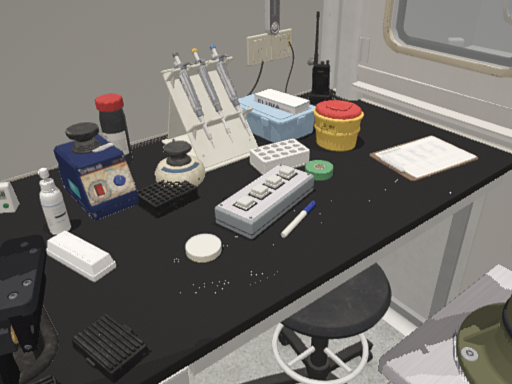

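View pics/top0.png

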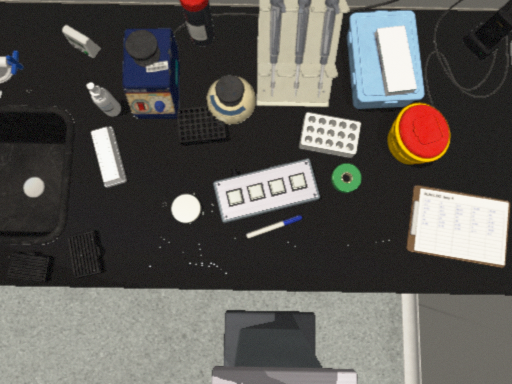

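The top view shows the box at about (266,190) with keys at (235,197), (256,191), (277,186) and (298,181). The petri dish is at (186,208), the tape at (346,178) and the marker at (274,227). Next I'll segment the keys in both views.

```bash
cat > h.py <<'E'
import cv2,numpy as np
from bench import imaging
def ray(n,uv):
    p=imaging.camera_params(n);T=p["camera_from_world"];R,t=T[:3,:3],T[:3,3]
    d=R.T@np.linalg.inv(p["intrinsics"])@np.array([uv[0],uv[1],1.]);return -R.T@t,d
def onz(n,uv,z):
    c,d=ray(n,uv);return c+d*(z-c[2])/d[2]
def tri(a,b):
    (c1,d1),(c2,d2)=ray("top",a),ray("scene",b)
    s=np.linalg.lstsq(np.c_[d1,-d2],c2-c1,rcond=None)[0]
    p,q=c1+s[0]*d1,c2+s[1]*d2;return (p+q)/2,np.linalg.norm(p-q)
def proj(n,X):
    p=imaging.camera_params(n);T=p["camera_from_world"];x=p["intrinsics"]@(T[:3,:3]@X+T[:3,3]);return x[:2]/x[2]
E
python3 - <<'E'
from h import *
a=cv2.imread("pics/top0.png")[150:230,205:330];b=cv2.imread("pics/scene0.png")[155:240,210:325]
A=cv2.resize(a,None,fx=6,fy=6,interpolation=cv2.INTER_CUBIC);cv2.imwrite("pics/ta.png",A)
cv2.imwrite("pics/sa.png",cv2.resize(b,None,fx=6.5,fy=6.5,interpolation=cv2.INTER_CUBIC))
# black frames in top; filled outline
g=cv2.cvtColor(A,cv2.COLOR_BGR2GRAY)
m=(g<110).astype(np.uint8)
cs,h=cv2.findContours(m,cv2.RETR_CCOMP,cv2.CHAIN_APPROX_NONE)
for i,c in enumerate(cs):
    ar=cv2.contourArea(c)
    if 3000<ar<40000:
        r=cv2.minAreaRect(c);uv=(np.array(r[0])+.5)/6-.5+[205,150]
        print(h[0][i][3],round(ar),np.round(uv,2),np.round(r[1],0),round(r[2],1),np.round(onz("top",uv,.0475),4))
E
```

```text
(no output)
```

View pics/ta.png

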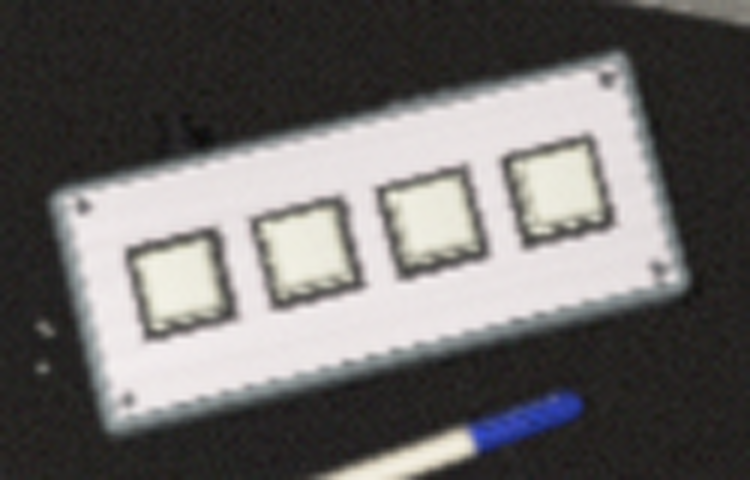

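View pics/sa.png

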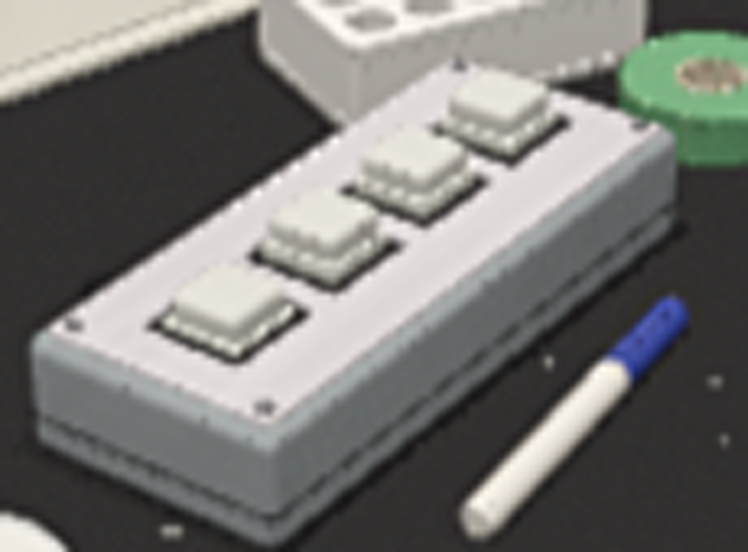

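The scene crop shows the leftmost key lower than the other three: its cap sits almost down on its surround, while the others have a clear step. Next I'll compute the positions.

```bash
cat >> h.py <<'E'
def keyholes(n,img,x0,y0,x1,y1,th):
    a=cv2.resize(img[y0:y1,x0:x1],None,fx=6,fy=6,interpolation=cv2.INTER_CUBIC)
    m=(cv2.cvtColor(a,cv2.COLOR_BGR2GRAY)>th).astype(np.uint8)
    cs,h=cv2.findContours(m,cv2.RETR_CCOMP,cv2.CHAIN_APPROX_NONE)
    L=[]
    for c,hh in zip(cs,h[0]):
        if cv2.contourArea(c)>3000:
            r=cv2.minAreaRect(c);L.append((hh[3],cv2.contourArea(c),(np.array(r[0])+.5)/6-.5+[x0,y0],r[1],r[2]))
    return L
E
python3 - <<'E'
from h import *
for n,w in(("top",(205,150,330,230)),("scene",(210,155,325,240))):
  for th in(120,160):
    for p,ar,uv,wh,an in keyholes(n,cv2.imread(f"pics/{n}0.png"),*w,th):
        z=.045 if n=="top" and p<0 and ar>5e4 else .061 if p<0 else .0475
        print(n,th,p,round(ar),np.round(uv,2),np.round(wh,0),round(an,1),np.round(onz(n,uv,z),4))
for nm,uv in dict(petri=(186,208),tape=(346,178),vortex=(150,75),spray=(103,100),rackcard=(108,155),shaker=(231,98),tube=(330,134)).items(): print(nm,np.round(onz("top",uv,.02),3))
E
```

```text
top 120 -1 3450 [271.32 227.13] [ 32. 157.] 70.6 [0.4588 0.0345 0.061 ]
top 120 -1 143647 [265.88 189.65] [247. 598.] 75.8 [0.5428 0.0468 0.045 ]
top 160 -1 5016 [234.42 196.96] [76. 74.] 75.4 [0.523  0.1157 0.061 ]
top 160 -1 5228 [255.37 191.47] [79. 76.] 74.9 [0.536  0.0702 0.061 ]
top 160 -1 5090 [276.47 186.3 ] [77. 77.] 75.4 [0.5483 0.0242 0.061 ]
top 160 -1 5186 [297.58 181.3 ] [77. 77.] 76.8 [ 0.5603 -0.022   0.061 ]
top 160 -1 132960 [265.84 189.46] [236. 587.] 76.0 [0.5433 0.0468 0.045 ]
top 160 5 9660 [234.92 196.83] [102. 103.] 76.8 [0.5251 0.1152 0.0475]
top 160 5 9700 [256.  191.6] [102. 103.] 75.2 [0.5377 0.0687 0.0475]
top 160 5 9612 [276.61 186.61] [102. 101.] 75.4 [0.5498 0.0231 0.0475]
top 160 5 9706 [297.61 181.48] [102. 102.] 76.2 [ 0.5622 -0.0236  0.0475]
scene 120 -1 7072 [293.43 223.28] [ 38. 211.] 43.4 [0.4026 0.0967 0.061 ]
scene 120 -1 143632 [267.   189.75] [422. 689.] 90.0 [0.522  0.0622 0.061 ]
scene 160 -1 5982 [293.42 223.17] [ 33. 206.] 43.5 [0.4029 0.0965 0.061 ]
scene 160 -1 126090 [260.92 188.92] [412. 616.] 90.0 [0.5322 0.0697 0.061 ]
scene 160 13 3540 [244.68 205.82] [ 62. 153.] 87.1 [0.5198 0.1196 0.0475]
scene 160 13 3703 [259.69 194.75] [ 64. 147.] 83.4 [0.5335 0.0721 0.0475]
petri [0.501 0.227 0.02 ]
tape [ 0.577 -0.138  0.02 ]
vortex [0.819 0.327 0.02 ]
spray [0.754 0.434 0.02 ]
rackcard [0.621 0.413 0.02 ]
shaker [0.765 0.132 0.02 ]
tube [ 0.681 -0.102  0.02 ]
```

Request:
step_arm:
  increments:
    - {"claw": 0, "tx": -0.03, "ty": -0.024, "spin": -5}
    - {"claw": 0, "tx": -0.06, "ty": -0.048, "spin": -10}
    - {"claw": 0, "tx": -0.09, "ty": -0.072, "spin": -15}
    - {"claw": 0, "tx": -0.12, "ty": -0.096, "spin": -20}
    - {"claw": 0, "tx": -0.15, "ty": -0.12, "spin": -25}
    - {"claw": 0, "tx": -0.18, "ty": -0.144, "spin": -30}
    - {"claw": 0, "tx": -0.21, "ty": -0.168, "spin": -35.4}
    - {"claw": 0, "tx": -0.24, "ty": -0.192, "spin": -35.4}
  force: 20

```text
invalid input at $.increments[0]: expected keys claw, tx, ty, tz, spin
```

```bash
cat > go.py <<'E'
import sys,numpy as np
from bench import get_state
from scipy.spatial.transform import Rotation as R
s=get_state();M=R.from_rotvec(s["tool_rot"]).as_matrix();p=s["position"]
t=np.array([float(x) for x in sys.argv[1:4]])-[0,0,0]
tip=p+M@[0,0,.182]
print("t",round(s["time"],2),"tip",np.round(tip,4),"toolyaw",np.round(np.degrees(np.arctan2(M[1,1],M[0,1]))-90,2),"tilt",np.round(M[:2,2],4),"F",np.round(s["ft_force"],2),"tool delta",np.round(M.T@(t-tip),4),"grip",s["grip_width"], "q",np.round(s["joint_positions"],2))
E
python3 go.py .525 .115 .1
```

```text
t 0.1 tip [0.2269 0.6086 0.2217] toolyaw -20.44 tilt [-0.0005 -0.0017] F [-0.13 -0.31 -0.09] tool delta [-0.4517 -0.3582  0.1224] grip 1.0008528543474524 q [-1.2   0.32 -0.07  1.45  0.02  1.37 -0.06]
```

Request:
step_arm:
  increments:
    - {"claw": 0, "tx": -0.03, "ty": -0.024, "tz": 0, "spin": -5}
    - {"claw": 0, "tx": -0.06, "ty": -0.048, "tz": 0, "spin": -10}
    - {"claw": 0, "tx": -0.09, "ty": -0.072, "tz": 0, "spin": -15}
    - {"claw": 0, "tx": -0.12, "ty": -0.096, "tz": 0, "spin": -20}
    - {"claw": 0, "tx": -0.15, "ty": -0.12, "tz": 0, "spin": -25}
    - {"claw": 0, "tx": -0.18, "ty": -0.144, "tz": 0, "spin": -30}
    - {"claw": 0, "tx": -0.21, "ty": -0.168, "tz": 0, "spin": -35.4}
    - {"claw": 0, "tx": -0.24, "ty": -0.192, "tz": 0, "spin": -35.4}
  force: 20

```text
time: 0.77
position: [0.3854, 0.3434, 0.4045]
tool_rot: [0.415, -3.114, 0.0]
ft_force: [1.3, 1.1, 0.2]
grip_width: 0.477
```

```bash
python3 go.py .525 .115 .1
```

```text
t 0.77 tip [0.3854 0.3433 0.2225] toolyaw 15.19 tilt [-0.0003 -0.0002] F [1.26 1.08 0.21] tool delta [-0.075  -0.2569  0.1225] grip 0.4772391321214213 q [-0.84  0.04  0.06  1.78 -0.    1.32  1.06]
```

Request:
step_arm:
  increments:
    - {"claw": 0, "tx": -0.011, "ty": -0.037, "tz": 0, "spin": 0}
    - {"claw": 0, "tx": -0.022, "ty": -0.074, "tz": 0, "spin": 0}
    - {"claw": 0, "tx": -0.033, "ty": -0.111, "tz": 0, "spin": 0}
    - {"claw": 0, "tx": -0.044, "ty": -0.148, "tz": 0, "spin": 0}
    - {"claw": 0, "tx": -0.055, "ty": -0.185, "tz": 0.02, "spin": 0}
    - {"claw": 0, "tx": -0.066, "ty": -0.222, "tz": 0.05, "spin": 0}
    - {"claw": 0, "tx": -0.075, "ty": -0.257, "tz": 0.08, "spin": 0}
    - {"claw": 0, "tx": -0.075, "ty": -0.257, "tz": 0.11, "spin": 0}

```text
time: 1.43
position: [0.5265, 0.1111, 0.2961]
tool_rot: [-0.398, 3.11, -0.002]
ft_force: [1.3, 0.1, 0.6]
grip_width: 0.011
```

Request:
step_arm:
  increments:
    - {"claw": 0, "tx": 0, "ty": 0, "tz": 0.015, "spin": 0}
    - {"claw": 0, "tx": 0, "ty": 0, "tz": 0.025, "spin": 0}
    - {"claw": 0, "tx": 0, "ty": 0, "tz": 0.03, "spin": 0}
    - {"claw": 0, "tx": 0, "ty": 0, "tz": 0.03, "spin": 0}

```text
time: 1.77
position: [0.5233, 0.1172, 0.2642]
tool_rot: [0.411, -3.113, -0.0]
ft_force: [-1.1, 0.2, -0.0]
grip_width: 0.006
```

```bash
python3 go.py .525 .115 .057
python3 - <<'E'
from h import *
for n,w in(("scene",(190,100,350,260)),("top",(190,120,350,260))):
    a=imaging.get_image(n);cv2.imwrite(f"pics/{n}1.png",a);x0,y0,x1,y1=w
    globals()[n]=cv2.resize(a[y0:y1,x0:x1],(400,400*(y1-y0)//(x1-x0)),interpolation=cv2.INTER_CUBIC)
scene=scene[:350] if scene.shape[0]>350 else scene
h=min(len(scene),len(top));cv2.imwrite("pics/pair1.png",np.hstack([scene[:h],top[:h]]))
E
```

```text
t 1.77 tip [0.5231 0.1172 0.0822] toolyaw 15.03 tilt [-0.0011 -0.0001] F [-1.07  0.19 -0.  ] tool delta [-0.0013 -0.0026  0.0252] grip 0.005679980889744801 q [-0.55  0.2   0.31  1.91 -0.07  1.05  1.62]
```

View pics/pair1.png

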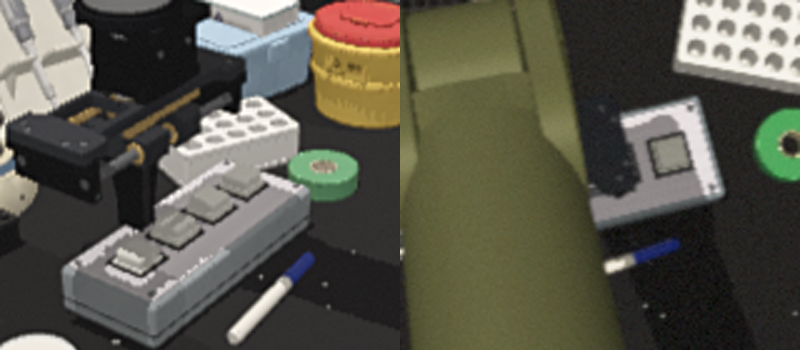

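The fingers are shut over the leftmost key: in the left half of the pair, the tip is at about (137,222) and the key top at (137,248). I'll go down slowly from here.

Request:
step_arm:
  increments:
    - {"claw": 0, "tx": -0.001, "ty": -0.0025, "tz": 0.006, "spin": 0}
    - {"claw": 0, "tx": -0.001, "ty": -0.0025, "tz": 0.012, "spin": 0}
    - {"claw": 0, "tx": -0.001, "ty": -0.0025, "tz": 0.016, "spin": 0}
    - {"claw": 0, "tx": -0.001, "ty": -0.0025, "tz": 0.018, "spin": 0}
    - {"claw": 0, "tx": -0.001, "ty": -0.0025, "tz": 0.018, "spin": 0}
    - {"claw": 0, "tx": -0.001, "ty": -0.0025, "tz": 0.018, "spin": 0}

```text
time: 2.37
position: [0.5252, 0.1143, 0.2467]
tool_rot: [0.409, -3.115, 0.0]
ft_force: [0.1, -0.6, 0.7]
grip_width: 0.006
```

```bash
python3 go.py .525 .115 .057
```

```text
t 2.37 tip [0.5252 0.1143 0.0647] toolyaw 14.96 tilt [-0.0002 -0.0001] F [ 0.06 -0.64  0.69] tool delta [0.     0.0008 0.0077] grip 0.005661474426049386 q [-0.54  0.22  0.31  1.92 -0.08  1.01  1.64]
```

Request:
step_arm:
  increments:
    - {"claw": 0, "tx": 0, "ty": 0.0005, "tz": 0.002, "spin": 0}
    - {"claw": 0, "tx": 0, "ty": 0.0005, "tz": 0.004, "spin": 0}
    - {"claw": 0, "tx": 0, "ty": 0.0005, "tz": 0.005, "spin": 0}
    - {"claw": 0, "tx": 0, "ty": 0.0005, "tz": 0.005, "spin": 0}
    - {"claw": 0, "tx": 0, "ty": 0.0005, "tz": 0.005, "spin": 0}

```text
time: 2.78
position: [0.5251, 0.1147, 0.2417]
tool_rot: [0.409, -3.115, 0.0]
ft_force: [-0.7, 0.1, -0.7]
grip_width: 0.004
```

```bash
python3 go.py .525 .115 .057
```

```text
t 2.78 tip [0.5251 0.1147 0.0597] toolyaw 14.96 tilt [-0.0001 -0.    ] F [-0.74  0.13 -0.7 ] tool delta [0.     0.0003 0.0027] grip 0.0035914841637381834 q [-0.54  0.23  0.31  1.92 -0.08  1.    1.64]
```

Request:
step_arm:
  increments:
    - {"claw": 0, "tx": 0, "ty": 0, "tz": 0.001, "spin": 0}
    - {"claw": 0, "tx": 0, "ty": 0, "tz": 0.002, "spin": 0}
    - {"claw": 0, "tx": 0, "ty": 0, "tz": 0.002, "spin": 0}
    - {"claw": 0, "tx": 0, "ty": 0, "tz": 0.002, "spin": 0}

```text
time: 3.12
position: [0.5253, 0.1148, 0.24]
tool_rot: [-0.409, 3.115, 0.0]
ft_force: [-0.3, 0.7, 1.9]
grip_width: 0.012
```

Request:
step_arm:
  increments:
    - {"claw": 0, "tx": 0, "ty": 0, "tz": 0.0005, "spin": 0}
    - {"claw": 0, "tx": 0, "ty": 0, "tz": 0.001, "spin": 0}
    - {"claw": 0, "tx": 0, "ty": 0, "tz": 0.001, "spin": 0}
    - {"claw": 0, "tx": 0, "ty": 0, "tz": 0.001, "spin": 0}

```text
time: 3.45
position: [0.5253, 0.1147, 0.2396]
tool_rot: [-0.409, 3.115, 0.001]
ft_force: [-1.7, -0.9, 6.0]
grip_width: 0.005
```

The contact force went from 1.9 to 6.0 N over a commanded 1 mm, with no give, at a tip height of about 58 mm. That is latched height and it was tapped. Now lift and move to key 2.

Request:
step_arm:
  increments:
    - {"claw": 0, "tx": 0, "ty": 0, "tz": -0.006, "spin": 0}
    - {"claw": 0, "tx": 0, "ty": 0, "tz": -0.018, "spin": 0}
    - {"claw": 0, "tx": 0, "ty": -0.012, "tz": -0.02, "spin": 0}
    - {"claw": 0, "tx": 0, "ty": -0.03, "tz": -0.02, "spin": 0}
    - {"claw": 0, "tx": 0, "ty": -0.044, "tz": -0.018, "spin": 0}
    - {"claw": 0, "tx": 0, "ty": -0.048, "tz": -0.012, "spin": 0}
    - {"claw": 0, "tx": 0, "ty": -0.048, "tz": -0.008, "spin": 0}
    - {"claw": 0, "tx": 0, "ty": -0.048, "tz": -0.007, "spin": 0}

```text
time: 4.12
position: [0.5371, 0.0683, 0.2447]
tool_rot: [0.408, -3.113, -0.0]
ft_force: [-0.1, 1.1, 0.0]
grip_width: 0.006
```

Request:
step_arm:
  increments:
    - {"claw": 0, "tx": 0, "ty": 0, "tz": 0.0005, "spin": 0}
    - {"claw": 0, "tx": 0, "ty": 0, "tz": 0.001, "spin": 0}
    - {"claw": 0, "tx": 0, "ty": 0, "tz": 0.001, "spin": 0}
    - {"claw": 0, "tx": 0, "ty": 0, "tz": 0.001, "spin": 0}

```text
time: 4.45
position: [0.5375, 0.069, 0.2448]
tool_rot: [-0.411, 3.114, 0.0]
ft_force: [0.1, 0.8, 0.4]
grip_width: 0.003
```

```bash
python3 go.py .5375 .0687 .061
```

```text
t 4.45 tip [0.5375 0.069  0.0628] toolyaw 15.02 tilt [0.0002 0.0002] F [0.06 0.8  0.41] tool delta [ 0.0001 -0.0003  0.0018] grip 0.0034251449872442588 q [-0.48  0.24  0.34  1.91 -0.09  1.01  1.73]
```

Request:
step_arm:
  increments:
    - {"claw": 0, "tx": 0, "ty": 0, "tz": 0.0005, "spin": 0}
    - {"claw": 0, "tx": 0, "ty": 0, "tz": 0.001, "spin": 0}
    - {"claw": 0, "tx": 0, "ty": 0, "tz": 0.001, "spin": 0}
    - {"claw": 0, "tx": 0, "ty": 0, "tz": 0.001, "spin": 0}

```text
time: 4.78
position: [0.5375, 0.0684, 0.2438]
tool_rot: [-0.409, 3.115, 0.0]
ft_force: [-0.2, 0.4, 1.0]
grip_width: 0.004
```

Request:
step_arm:
  increments:
    - {"claw": 0, "tx": 0, "ty": 0, "tz": 0.0005, "spin": 0}
    - {"claw": 0, "tx": 0, "ty": 0, "tz": 0.001, "spin": 0}
    - {"claw": 0, "tx": 0, "ty": 0, "tz": 0.001, "spin": 0}
    - {"claw": 0, "tx": 0, "ty": 0, "tz": 0.001, "spin": 0}

```text
time: 5.12
position: [0.5376, 0.0684, 0.243]
tool_rot: [-0.409, 3.115, 0.0]
ft_force: [-2.1, 0.4, 4.1]
grip_width: 0.008
```

Key 2 makes contact at TCP z of about 0.2435, roughly 4 mm above key 1, so it is free. It read 4.1 N. Same move for keys 3 and 4.

Request:
step_arm:
  increments:
    - {"claw": 0, "tx": 0, "ty": 0, "tz": -0.006, "spin": 0}
    - {"claw": 0, "tx": 0, "ty": 0, "tz": -0.014, "spin": 0}
    - {"claw": 0, "tx": 0, "ty": -0.012, "tz": -0.015, "spin": 0}
    - {"claw": 0, "tx": 0, "ty": -0.03, "tz": -0.015, "spin": 0}
    - {"claw": 0, "tx": 0, "ty": -0.044, "tz": -0.014, "spin": 0}
    - {"claw": 0, "tx": 0, "ty": -0.048, "tz": -0.008, "spin": 0}
    - {"claw": 0, "tx": 0, "ty": -0.048, "tz": -0.003, "spin": 0}
    - {"claw": 0, "tx": 0, "ty": -0.048, "tz": -0.002, "spin": 0}

```text
time: 5.78
position: [0.5494, 0.0219, 0.2435]
tool_rot: [0.408, -3.113, -0.0]
ft_force: [0.2, -1.8, 2.3]
grip_width: 0.002
```

Request:
step_arm:
  increments:
    - {"claw": 0, "tx": 0, "ty": 0, "tz": 0.001, "spin": 0}
    - {"claw": 0, "tx": 0, "ty": 0, "tz": 0.002, "spin": 0}
    - {"claw": 0, "tx": 0, "ty": 0, "tz": 0.002, "spin": 0}
    - {"claw": 0, "tx": 0, "ty": 0, "tz": 0.002, "spin": 0}

```text
time: 6.12
position: [0.5497, 0.0224, 0.2429]
tool_rot: [0.41, -3.114, -0.0]
ft_force: [-1.7, -0.9, 3.9]
grip_width: 0.004
```

```bash
python3 go.py .5499 .0228 .061
```

```text
t 6.12 tip [0.5496 0.0224 0.0609] toolyaw 15.0 tilt [-0.0006  0.0002] F [-1.74 -0.91  3.93] tool delta [-0.0004  0.0003 -0.0001] grip 0.00440858795970607 q [-0.42  0.26  0.37  1.9  -0.11  1.01  1.83]
```

Request:
step_arm:
  increments:
    - {"claw": 0, "tx": 0, "ty": 0, "tz": -0.006, "spin": 0}
    - {"claw": 0, "tx": 0, "ty": 0, "tz": -0.014, "spin": 0}
    - {"claw": 0, "tx": 0, "ty": -0.012, "tz": -0.015, "spin": 0}
    - {"claw": 0, "tx": 0, "ty": -0.03, "tz": -0.015, "spin": 0}
    - {"claw": 0, "tx": 0, "ty": -0.044, "tz": -0.014, "spin": 0}
    - {"claw": 0, "tx": 0, "ty": -0.048, "tz": -0.008, "spin": 0}
    - {"claw": 0, "tx": 0, "ty": -0.048, "tz": -0.003, "spin": 0}
    - {"claw": 0, "tx": 0, "ty": -0.048, "tz": -0.002, "spin": 0}

```text
time: 6.78
position: [0.5619, -0.0243, 0.2435]
tool_rot: [0.408, -3.113, -0.001]
ft_force: [0.1, -1.2, 3.1]
grip_width: 0.002
```

Request:
step_arm:
  increments:
    - {"claw": 0, "tx": 0, "ty": 0, "tz": 0.001, "spin": 0}
    - {"claw": 0, "tx": 0, "ty": 0, "tz": 0.002, "spin": 0}
    - {"claw": 0, "tx": 0, "ty": 0, "tz": 0.002, "spin": 0}
    - {"claw": 0, "tx": 0, "ty": 0, "tz": 0.002, "spin": 0}

```text
time: 7.12
position: [0.5621, -0.0239, 0.2429]
tool_rot: [0.41, -3.114, -0.001]
ft_force: [-3.1, -1.5, 4.0]
grip_width: 0.006
```

```bash
python3 go.py .5622 -.0236 .061
```

```text
t 7.12 tip [ 0.562  -0.0239  0.0609] toolyaw 15.0 tilt [-0.0006  0.0004] F [-3.13 -1.52  3.99] tool delta [-0.0003  0.0002 -0.0001] grip 0.005730377120096664 q [-0.35  0.28  0.4   1.87 -0.13  1.02  1.93]
```

All four keys have been tapped. Back to key 1.

Request:
step_arm:
  increments:
    - {"claw": 0, "tx": 0, "ty": 0, "tz": -0.01, "spin": 0}
    - {"claw": 0, "tx": 0, "ty": 0, "tz": -0.02, "spin": 0}
    - {"claw": 0, "tx": 0, "ty": 0.03, "tz": -0.022, "spin": 0}
    - {"claw": 0, "tx": 0, "ty": 0.065, "tz": -0.022, "spin": 0}
    - {"claw": 0, "tx": 0, "ty": 0.1, "tz": -0.022, "spin": 0}
    - {"claw": 0, "tx": 0, "ty": 0.132, "tz": -0.022, "spin": 0}
    - {"claw": 0, "tx": 0, "ty": 0.144, "tz": -0.02, "spin": 0}
    - {"claw": 0, "tx": 0, "ty": 0.144, "tz": -0.01, "spin": 0}

```text
time: 7.78
position: [0.5253, 0.1195, 0.255]
tool_rot: [-0.419, 3.109, 0.005]
ft_force: [0.4, 0.1, -0.6]
grip_width: 0.007
```

Request:
step_arm:
  increments:
    - {"claw": 0, "tx": 0, "ty": 0, "tz": 0.005, "spin": 0}
    - {"claw": 0, "tx": 0, "ty": 0, "tz": 0.01, "spin": 0}
    - {"claw": 0, "tx": 0, "ty": 0, "tz": 0.012, "spin": 0}
    - {"claw": 0, "tx": 0, "ty": 0, "tz": 0.014, "spin": 0}
    - {"claw": 0, "tx": 0, "ty": 0, "tz": 0.015, "spin": 0}
    - {"claw": 0, "tx": 0, "ty": 0, "tz": 0.016, "spin": 0}
    - {"claw": 0, "tx": 0, "ty": 0, "tz": 0.016, "spin": 0}
    - {"claw": 0, "tx": 0, "ty": 0, "tz": 0.016, "spin": 0}

```text
time: 8.45
position: [0.5254, 0.1126, 0.2374]
tool_rot: [0.404, -3.114, 0.001]
ft_force: [-2.8, -1.4, 6.2]
grip_width: 0.005
```

```bash
python3 go.py .525 .115 .053
```

```text
t 8.45 tip [0.5252 0.1124 0.0554] toolyaw 14.79 tilt [-0.0012 -0.0011] F [-2.83 -1.41  6.25] tool delta [-0.0005  0.0025  0.0024] grip 0.004980786082139137 q [-0.54  0.24  0.31  1.93 -0.08  0.99  1.64]
```

Request:
step_arm:
  increments:
    - {"claw": 0, "tx": 0, "ty": 0, "tz": 0.0007, "spin": 0}
    - {"claw": 0, "tx": 0, "ty": 0, "tz": 0.0015, "spin": 0}
    - {"claw": 0, "tx": 0, "ty": 0, "tz": 0.0015, "spin": 0}
    - {"claw": 0, "tx": 0, "ty": 0, "tz": 0.0015, "spin": 0}

```text
time: 8.78
position: [0.5254, 0.1126, 0.2363]
tool_rot: [0.404, -3.114, 0.001]
ft_force: [-4.9, -1.8, 9.0]
grip_width: 0.003
```

Request:
step_arm:
  increments:
    - {"claw": 0, "tx": 0, "ty": 0, "tz": 0.0007, "spin": 0}
    - {"claw": 0, "tx": 0, "ty": 0, "tz": 0.0015, "spin": 0}
    - {"claw": 0, "tx": 0, "ty": 0, "tz": 0.0015, "spin": 0}
    - {"claw": 0, "tx": 0, "ty": 0, "tz": 0.0015, "spin": 0}

```text
time: 9.12
position: [0.5254, 0.1127, 0.235]
tool_rot: [0.404, -3.114, 0.001]
ft_force: [-4.7, -2.3, 10.9]
grip_width: 0.005
```

Request:
step_arm:
  increments:
    - {"claw": 0, "tx": 0, "ty": 0, "tz": 0.001, "spin": 0}
    - {"claw": 0, "tx": 0, "ty": 0, "tz": 0.001, "spin": 0}
    - {"claw": 0, "tx": 0, "ty": 0, "tz": -0.006, "spin": 0}
    - {"claw": 0, "tx": 0, "ty": 0, "tz": -0.02, "spin": 0}
    - {"claw": 0, "tx": 0, "ty": 0, "tz": -0.05, "spin": 0}
    - {"claw": 0, "tx": 0, "ty": 0, "tz": -0.09, "spin": 0}
    - {"claw": 0, "tx": 0, "ty": 0, "tz": -0.13, "spin": 0}
    - {"claw": 0, "tx": 0, "ty": 0, "tz": -0.15, "spin": 0}

```text
time: 9.78
position: [0.5265, 0.1132, 0.3888]
tool_rot: [-0.404, 3.109, 0.002]
ft_force: [0.9, 0.3, -0.3]
grip_width: 0.007
```

Request:
step_arm:
  increments:
    - {"claw": 0, "tx": 0, "ty": 0.04, "tz": 0, "spin": 0}
    - {"claw": 0, "tx": 0, "ty": 0.08, "tz": 0, "spin": 0}
    - {"claw": 0, "tx": 0, "ty": 0.12, "tz": 0, "spin": 0}
    - {"claw": 0, "tx": 0, "ty": 0.16, "tz": 0, "spin": 0}
    - {"claw": 0, "tx": 0, "ty": 0.2, "tz": 0, "spin": 0}
    - {"claw": 0, "tx": 0, "ty": 0.22, "tz": 0, "spin": 0}
    - {"claw": 0, "tx": 0, "ty": 0.22, "tz": 0, "spin": 0}
    - {"claw": 0, "tx": 0, "ty": 0.22, "tz": 0, "spin": 0}

```text
time: 10.45
position: [0.4685, 0.3276, 0.3833]
tool_rot: [0.411, -3.114, 0.001]
ft_force: [0.2, -0.8, 0.2]
grip_width: 0.004
```

Run:
```python
from h import *
L=[]
for i in(0,2):
    if i: 
        for n in("scene","top"): cv2.imwrite(f"pics/{n}2.png",imaging.get_image(n))
    a=cv2.imread(f"pics/scene{i}.png")[150:250,190:340]
    L.append(cv2.resize(a,None,fx=2.66*2,fy=5.32,interpolation=cv2.INTER_CUBIC)[:,:800])
cv2.imwrite("pics/cmp.png",cv2.resize(np.vstack(L),None,fx=.56,fy=.56))
A,B=[cv2.imread(f"pics/top{i}.png").astype(int) for i in(0,2)]
for nm,(u,v,w) in dict(petri=(186,208,22),tape=(346,178,22),marker=(274,227,32)).items():
    for M in(A,B):
        c=M[v-w//2-6:v+w//2+6,u-w:u+w];m=(c.max(2)>75);y,x=np.nonzero(m);print(nm,m.sum(),round(x.mean(),2),round(y.mean(),2))
```

```text
petri 726 21.71 17.0
petri 721 21.78 16.9
tape 658 22.11 16.34
tape 662 22.14 16.35
marker 701 23.9 12.6
marker 699 24.25 12.4
```

View pics/cmp.png

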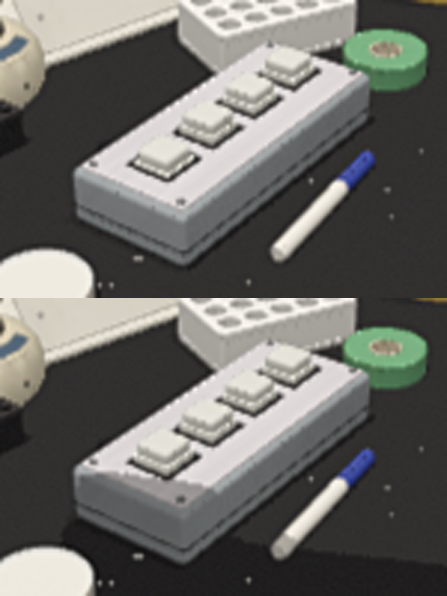

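The leftmost key now shows the same step as the other three (lower panel, about (166,447)). The petri dish, tape and marker haven't moved, and the arm is clear. Handing in.

```bash
python3 -c "
from bench import workorder;print(workorder.close_job())"
```

```text
the job is handed in; nothing more can be done
None
```

I tapped all four keys from left to right, then pressed the latched one (the leftmost) until it let go. I handed the job in at about 10.5 s of the 48 s; the system gives no verdict.

- **Taps:** The leftmost key read about 6 N and did not give. The other three read about 4 N each. The leftmost made contact about 4 mm lower than the second key, which confirmed it was the latched one.
- **Release:** I pushed the leftmost key in by about 5 mm, with the last reading at 10.9 N. It then came up when the finger left.
- **Last checks:** In the final scene picture the leftmost key stands as high as the others. I judged this by eye and did not measure its height from two views. Petri dish, tape and marker had shifted by less than half a pixel (under about 1 mm) in the top view. The arm was well clear, with the wrist force at noise level.
- **Disagreements:** The return to the leftmost key landed about 2.5 mm off centre along the row, well within the cap. The fingertip heights read about 1 mm higher than the text's figures.

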